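Unbolt the wagon cradle and tray the wagon

ROBOT

A 7-joint arm with a two-finger parallel gripper is mounted at the origin on a cart in front of the work surface, level with it; the furniture and walls round the work are solid. World frame = base frame: x ahead of the robot, y to its left, z up, the work surface at z = 0. Lengths are in m, angles in rad, forces in N, time in s.
With the tool pointing down it reaches from about 0.4 to 0.75 m from the base axis. Payload 19.5 kg.
Tool frame: the origin (TCP) lies midway between the tips of the shut fingers; the grasp point (between the pads) lies 19 mm behind it; z points along the fingers, y is the line along which they close (so a half turn about z gives the same grasp; the last joint's range is limited). The gripper opens to 85 mm and grips with 20 to 120 N. Pads are 22 mm wide; open, the fingers measure 114 mm over their backs; the gripper's body (76 mm by 85 mm) begins 54 mm behind the grasp point. The pads swing forward as they close: fully open they stand 13 mm farther back than shut.
Start: joints at [1.198, 0.707, -0.028, 1.485, 0.022, 0.951, -0.075], TCP at [0.187, -0.544, 0.202] pointing down, gripper open.
Joint ranges: [-2.71, 2.71], [-0.32, 2.16], [-1.57, 1.52], [0, 2.45], [-1.46, 4.6], [0, 2.02], [-2.83, 2.83]. Speed limits (rad/s): [1.89, 1.89, 2.57, 2.57, 3.01, 3.01, 3.01].

INTERFACE

Orientations are given as a unit quaternion [x, y, z, w].
In Python, from workcell import read_state, capture, ctrl gives the robot as it stands.
- The arm moves only by the tool servo_tool, never from a script. Its argument "motion" is a list of rows, each an object of numbers: "x", "y", "z": the shift along the tool's x, y, z in m; "turn": the turn about the tool's z in rad; "jaw": the opening, from 0 (shut) to 1 (fully open). In form: [{"x": .., "y": .., "z": .., "turn": .., "jaw": ..}, ...]. A call has 1 to 5 rows; each row shifts and turns the commanded pose from where the row before left it, along the tool's axes as they then stand; what a row does not reach is not made up. A row lasts 1/12 s, in which the tool goes at most 41.7 mm and 7.16 degrees, less where a joint would pass 70% of its speed; a pose out of reach is approached as far as the arm can. A call is refused whole if a number of a shift passes 0.0417 or a number of a turn 0.125, either way. A call with a gripper value outside its range is refused whole. The fingers move at their own pace and stop on an object; "force" is the grip in N (left out, the last holds). Time passes only in rows, so rows that do not move let the fingers close. It gives the time, the measured TCP pose, the force, the opening and the grip force at its end, in the units of the state.
- read_state(): the state, without advancing time (a new reading comes with each control period).
- capture(name): name is "scene" or "top" or "wrist"; returns a dict with "color" (480x640x3 uint8, red, green, blue), "depth" (480x640 float32, m along the optical axis (not along the pixel's ray), 0 where there is no reading), "K" (3x3 intrinsics, pixels), "view" (4x4, takes a point from world to camera coordinates). Camera axes: x right, y down, z forward; pixel columns grow to the right and rows downward; lengths in m; the calibration is good to about 2 mm. The wrist camera is an equidistant fisheye: a pixel r from the principal point sees the ray r / f radians off the axis. A picture is of the moment at which its call begins.
- ctrl.hand_in(): hands the job in; it is judged then, once.
The state is a dict: "t": time; "q": joint angles; "dq": joint speeds; "effort": joint torques, N m; "tool_pos": TCP position; "tool_rot": TCP orientation; "wrist_force": force on the tool from outside, world axes, zero at the start; "ft_torque": the same for the moment, N m; "finger_gap": finger opening in m; "gripper_force": force on a finger pad.
Only numpy, scipy, OpenCV 4.12 (cv2) and the standard library are available. Lean on these libraries where they do the work, as an engineer would, in place of code of your own. Each camera call takes 0.05 s, during which the arm holds its last target. There are 200 camera calls.

TASK

The red model wagon is locked in its wooden cradle by a steel bolt with a red handle. Draw the bolt away from the wagon until fully open: a hidden bump stops it on the way, and only there can it be raised and carried over; a hidden stop then halts the raised bolt, and it must be let down again before it travels on. Then take the wagon out, set it down (no dropping) on its wheels inside the yellow tray, and leave the bolt open and fully down and the other things where they are.

Things in the scene. Friction and masses are not known exactly. Their poses are not given: they have to be found in the camera images.
- cradle: Fixed plywood cradle, origin under its centre; base 144 (x) x 170 (y) x 8 mm. The wagon's trough runs along x at y = -55 mm: floor 8 mm high, side rails 14 mm high (outer faces 20 mm off its centre line), end walls 26 mm high at x = +-66 to 71 mm. A grey guide block, 44 mm high, x = +-24, y = -3 to 83 mm, carries the bolt and hides the bump.
- trough (a point): Centre of the trough's floor, 8 mm above the bench; the wagon stands here at the start.
- bolt_travel (a joint): Travel of the bolt along the cradle's +y, m: 0 = shut over the wagon, 0.060 = fully open at a hard stop. Starts at 0 to 0.006; about 1 N of friction. When down, it meets the hidden bump at travel d, 0.012 to 0.026, different each time. When raised, it passes the bump and is halted by a hidden rail at d + 0.025; let down there (from d + 0.020 on), it slides on to the end stop.
- bolt_lift (a joint): Rise of the bolt, m: 0 = down, at most 0.014; it sinks by its own weight, about 1.5 N. The bump is 9 mm high: raise it 10 to 14 mm to pass. It rises only within the last 5 mm before the bump, up to the rail beyond it; elsewhere an overhead rail blocks it at 2.5 mm.
- bolt_handle (a point): Point on the centre line of the red handle, 82 mm above the bench with the bolt down, 15 mm below the handle's top. The handle is an upright block, 26 mm (cradle's x) by 16 mm (cradle's y), standing on the bolt from 55 to 97 mm above the bench. It moves with the bolt; axes parallel to the cradle's.
- bolt_nose (a point): Tip of the flat steel bolt, 73 mm from the handle's centre towards the wagon, 50 mm above the bench. The bolt is 26 mm wide, 141 mm long along the cradle's y, 45 to 55 mm above the bench when down. Shut, the tip reaches 8 mm past the wagon's centre line; open, it stands 52 mm short of it.
- wagon: Red open model goods wagon, loose, 40 to 77 g: 28 mm wide (x), 126 mm long over the couplings (y), 34 mm high. Origin: underside centre at the wheels' foot, z up. Grip the body (x = +-14, y = +-53 mm, 12 to 34 mm above the origin) across its width. It starts in the trough, long axis along the cradle's x.
- tray: Fixed shallow yellow card tray, cream inside. Origin: centre of its underside; 190 mm (x) x 137 mm (y), walls 2 mm thick and 28 mm high, floor 2 mm thick. The amber block lies near its +x, -y corner (about x = 70, y = -45 mm); elsewhere it is empty. Tall cabinets stand behind, between tray and cradle, at x over 0.6 m: carry things round them on the robot's side.
- amber_block: Amber clear block, 20 x 35 x 13 mm, lying in a corner of the yellow tray; loose bystander, origin at the centre of its underside.
- match_box: Red matchbox, 35 x 52 x 14 mm, on the bench between cradle and tray; loose bystander, origin at the centre of its underside.
- jar_red: Red paint jar with black cap, 26 mm across, 34 mm high, on the bench between cradle and tray; loose bystander, origin at the centre of its underside.

How it is judged:
On the way, in this order (a step that is already met when the one before it is completed fails the run):
1. the bolt is fully open (travel over 55 mm) and down (rise under 3 mm), the wagon still in its trough (value of joint bolt_travel above 0.055 m and value of joint bolt_lift below 0.003 m and distance between wagon and trough below 0.02 m), for 0.2 s.
2. the wagon has been lifted clear of the cradle (height (world z) of wagon above 0.05 m), for 0.1 s.
At the end, for the whole second after the job is handed in: The bolt's travel is over 55 mm and its rise under 3 mm; the wagon stands on its wheels on the tray's floor (origin within 60 mm of the tray's centre in both directions and under 8 mm above the tray's underside, tilt under 0.1 rad), released and at rest (value of joint bolt_travel above 0.055 m and value of joint bolt_lift below 0.003 m and x of wagon in the frame of tray between -0.06 and 0.06 m and y of wagon in the frame of tray between -0.06 and 0.06 m and z of wagon in the frame of tray between -0.002 and 0.008 m and angle between wagon's own z axis and vertical below 0.1 rad and linear speed of wagon below 0.02 m/s and contact force between the fingers and wagon below 0.1 N); the robot touches nothing.
It fails at once if a bystander (amber block, matchbox, red jar) is moved by more than 30 mm (distance of any of amber_block, match_box, jar_red from where it was at the start of the episode above 0.03 m).
It fails at once if the wagon is dropped (falls free at over 0.6 m/s) (linear speed of wagon above 0.6 m/s and contact force between the fingers and wagon below 0.05 N).
It also fails if it takes over 48 s, if anything falls off the work surface, if the arm or the gripper's body presses on something with over 40 N, if the wrist force passes 120 N, or if a joint passes its speed limit or range.

## Working session

There is one attempt and no reset: what is moved stays moved. The work goes in short steps, Python scripts to look and compute and a tool call to move; the robot and the scene stay as the last step left them, time stands still between calls to the robot, and variables do not carry over. Pictures are saved under pics/ and viewed, at most 10 in all, crops included, and the job is handed in when it is done.

Besides the shell and the picture viewer there is one more tool, called after "Emit:" in YAML: its name, and indented under it one key for each argument. servo_tool: Moves the arm, as the interface text tells. Its arguments: {"type":"object","properties":{"motion":{"type":"array","items":{"type":"object","properties":{"x":{"type":"number"},"y":{"type":"number"},"z":{"type":"number"},"turn":{"type":"number"},"jaw":{"type":"number"}}}},"force":{"type":"number"}},"required":["motion"]}

```bash
mkdir -p pics; ls; python3 - <<'E'
from workcell import read_state, capture
import cv2,numpy as np
s=read_state();print({k:np.round(v,3).tolist() for k,v in s.items()})
for n in("scene","top"):
    c=capture(n);np.savez(n+".npz",**c);cv2.imwrite(f"pics/{n}0.png",c["color"][...,::-1]);print(n,c["K"].round(1).tolist(),c["view"].round(3).tolist())
E
```

```text
pics
{'t': 0.0, 'q': [1.198, 0.707, -0.028, 1.485, 0.022, 0.951, -0.075], 'dq': [0.001, -0.0, -0.0, 0.001, 0.001, 0.002, -0.001], 'effort': [0.001, -88.322, 1.234, -23.617, 0.017, 0.006, -0.0], 'tool_pos': [0.187, -0.544, 0.201], 'tool_rot': [0.986, 0.165, -0.0, -0.001], 'wrist_force': [-0.093, -0.183, -0.917], 'ft_torque': [-0.002, -0.016, 0.027], 'gripper_force': 0.0, 'finger_gap': 0.085}
scene [[622.6, 0.0, 322.4], [0.0, 622.6, 244.9], [0.0, 0.0, 1.0]] [[-0.681, -0.733, 0.0, 0.372], [-0.436, 0.405, -0.804, 0.299], [0.589, -0.547, -0.595, 0.949], [0.0, 0.0, 0.0, 1.0]]
top [[550.8, 0.0, 313.5], [0.0, 550.8, 243.2], [0.0, 0.0, 1.0]] [[0.002, -1.0, 0.022, -0.038], [-0.988, -0.006, -0.156, 0.538], [0.156, -0.021, -0.988, 1.007], [0.0, 0.0, 0.0, 1.0]]
```

View pics/scene0.png

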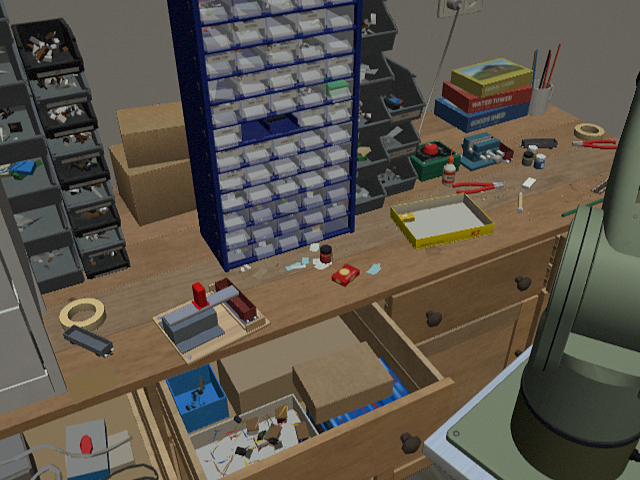

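View pics/top0.png

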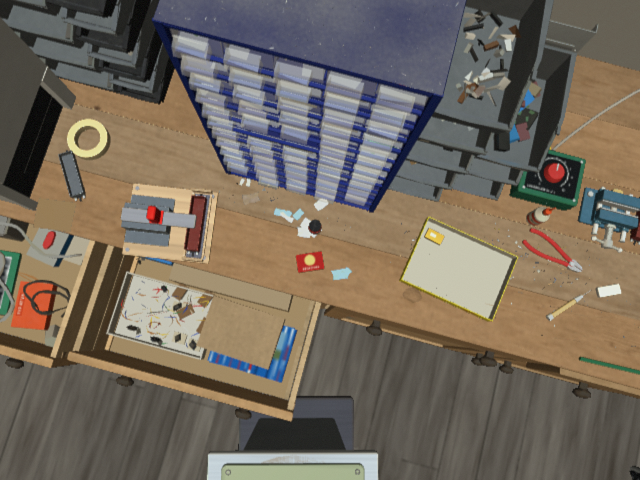

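The scene view shows the cradle at the left (210,320) with its red handle at (199,295), and the tray at (440,220). In the top view the handle is at (153,214), the wagon at (197,225), the tray at (460,268), the amber block at (434,236), the matchbox at (310,262) and the jar at (315,227). The bolt points right, which is -y in the world.

```bash
cat > h.py <<'E'
import numpy as np,cv2
from workcell import read_state, capture
def cloud(c):
    d=c["depth"];v,u=np.indices(d.shape);K=c["K"]
    p=np.stack([(u-K[0,2])/K[0,0]*d,(v-K[1,2])/K[1,1]*d,d],-1)
    V=c["view"];return (p-V[:3,3])@V[:3,:3]
def rect(P):
    (c,s,a)=cv2.minAreaRect((P[:,:2]*1000).astype(np.float32));return np.round(c,1),np.round(s,1),round(a,1)
def tool():
    s=read_state();from scipy.spatial.transform import Rotation as R
    return s,R.from_quat(s["tool_rot"]).as_matrix()
E
python3 - <<'E'
from h import *
for n in("top","scene"):
    c=dict(np.load(n+".npz"));P=cloud(c);hsv=cv2.cvtColor(c["color"],cv2.COLOR_RGB2HSV)
    H,S,V=[hsv[...,i].astype(int) for i in range(3)];ok=c["depth"]>0
    red=((H<8)|(H>172))&(S>130)
    X,Y,Z=P[...,0],P[...,1],P[...,2]
    near=ok&(X>.35)&(X<.8)
    vv,uu=np.indices(X.shape)
    box={"top":(110,225,180,270),"scene":(150,275,275,360)}[n]
    cr=(uu>box[0])&(uu<box[1])&(vv>box[2])&(vv<box[3])&near
    for nm,m in dict(handle=cr&red&(Z>.092)&(Z<.105),bolt=cr&(S<90)&(Z>.050)&(Z<.062),block=cr&(Z>.038)&(Z<.047)&(S<80),wagon=cr&(S>100)&red&(Z>.025)&(Z<.047),base=cr&(Z>.003)&(Z<.07),tray=near&(H>18)&(H<32)&(S>150)&(Z>.022)&(Z<.033)&(Y<0),bench=cr&(Z<.003)).items():
        Q=P[m]
        if len(Q)>8: print(n,nm,len(Q),rect(Q),"med",np.round(np.median(Q,0)*1000,1),"z98",round(np.percentile(Q[:,2],98)*1000,1))
E
```

```text
top handle 110 (array([584.9, 260.2]), array([15.4, 24.9]), 82.9) med [583.6 259.7  95.6] z98 98.8
top bolt 774 (array([584.3, 257.9]), array([141.2,  26.7]), 84.2) med [583.4 243.   53.7] z98 57.4
top block 461 (array([590.3, 259.8]), array([ 63.4, 145.9]), 6.5) med [573.1 288.7  42.8] z98 46.6
top wagon 189 (array([581.6, 230.9]), array([106.7, 105.3]), 84.0) med [579.1 183.1  36. ] z98 43.6
top base 6158 (array([584.1, 245.8]), array([218.5, 157.1]), 88.6) med [574.5 242.3  11.1] z98 56.2
top tray 188 (array([ 494.1, -319.3]), array([191.2, 138.5]), 65.5) med [ 459.1 -313.8   26.2] z98 30.6
top bench 3761 (array([581.9, 262.1]), array([179.9, 245.8]), 0.2) med [561.3 293.3  -2.5] z98 2.3
scene handle 88 (array([586.1, 263. ]), array([15.2, 26.9]), 86.1) med [583.6 262.9  96.2] z98 99.0
scene bolt 726 (array([585.8, 259.4]), array([139.7,  30.5]), 83.7) med [583.8 273.3  54.7] z98 57.9
scene block 436 (array([586.8, 261.2]), array([137.2,  52.5]), 84.0) med [571.6 291.9  43.4] z98 46.7
scene wagon 343 (array([580.3, 193. ]), array([ 28.3, 112.3]), 83.7) med [559.8 193.1  34.3] z98 42.6
scene base 5263 (array([597.5, 233.1]), array([224.9, 237.7]), 51.1) med [567.  260.3  17.9] z98 57.6
scene tray 231 (array([ 471.5, -443.6]), array([472. , 176.1]), 78.3) med [ 452.3 -265.9   25.1] z98 30.2
scene bench 4896 (array([611.9, 235.7]), array([250.9, 241.9]), 50.6) med [596.5 219.2  -0.8] z98 2.5
```

Emit:
servo_tool:
  motion:
    - {"turn":0.109}
    - {"turn":0.109}
    - {"turn":0.109}
    - {"turn":0.109}
    - {"x":0.026,"y":-0.026}
  force: 40

```text
invalid input
```

Emit:
servo_tool:
  motion:
    - {"x":0.027,"y":-0.026}
    - {"x":0.027,"y":-0.026}
    - {"x":0.027,"y":-0.026}
    - {"x":0.027,"y":-0.026}
    - {"x":0.027,"y":-0.026}

```text
invalid input
```

Emit:
servo_tool:
  motion:
    - {"x":0.027,"y":-0.026}
    - {"x":0.027,"y":-0.026}
    - {"x":0.003,"y":-0.038}
    - {"x":0.003,"y":-0.038}
    - {"x":0.003,"y":-0.038}

```text
invalid input
```

Emit:
servo_tool:
  motion:
    - {"x":0,"y":0,"z":0,"turn":0.109,"jaw":1}
    - {"x":0,"y":0,"z":0,"turn":0.109,"jaw":1}
    - {"x":0,"y":0,"z":0,"turn":0.109,"jaw":1}
    - {"x":0,"y":0,"z":0,"turn":0.109,"jaw":1}
    - {"x":0.026,"y":-0.026,"z":0,"turn":0,"jaw":1}
  force: 40

```text
t: 0.52
tool_pos: [0.2104, -0.5235, 0.2014]
tool_rot: [0.998, -0.06, -0.002, 0.001]
wrist_force: [0.5, -1.0, 0.1]
finger_gap: 0.0854
gripper_force: 0.0
```

Emit:
servo_tool:
  motion:
    - {"x":0.027,"y":-0.026,"z":0,"turn":0,"jaw":1}
    - {"x":0.027,"y":-0.026,"z":0,"turn":0,"jaw":1}
    - {"x":0.027,"y":-0.026,"z":0,"turn":0,"jaw":1}
    - {"x":0.027,"y":-0.026,"z":0,"turn":0,"jaw":1}
    - {"x":0.027,"y":-0.026,"z":0,"turn":0,"jaw":1}

```text
t: 0.93
tool_pos: [0.3644, -0.4041, 0.2017]
tool_rot: [0.999, -0.053, -0.0, -0.0]
wrist_force: [0.3, -1.6, -1.1]
finger_gap: 0.0852
gripper_force: 0.0
```

Emit:
servo_tool:
  motion:
    - {"x":0.027,"y":-0.026,"z":0,"turn":0,"jaw":1}
    - {"x":0.027,"y":-0.026,"z":0,"turn":0,"jaw":1}
    - {"x":0.003,"y":-0.038,"z":0,"turn":0,"jaw":1}
    - {"x":0.003,"y":-0.038,"z":0,"turn":0,"jaw":1}
    - {"x":0.003,"y":-0.038,"z":0,"turn":0,"jaw":1}

```text
t: 1.35
tool_pos: [0.4433, -0.2453, 0.2014]
tool_rot: [0.999, -0.053, -0.0, -0.0]
wrist_force: [0.5, -0.5, 0.3]
finger_gap: 0.0853
gripper_force: 0.0
```

Emit:
servo_tool:
  motion:
    - {"x":0.002,"y":-0.038,"z":0,"turn":0,"jaw":1}
    - {"x":0.002,"y":-0.038,"z":0,"turn":0,"jaw":1}
    - {"x":0.002,"y":-0.038,"z":0,"turn":0,"jaw":1}
    - {"x":0.002,"y":-0.038,"z":0,"turn":0,"jaw":1}
    - {"x":0.002,"y":-0.038,"z":0,"turn":0,"jaw":1}

```text
t: 1.77
tool_pos: [0.4731, -0.0573, 0.2018]
tool_rot: [0.999, -0.053, -0.0, -0.0]
wrist_force: [0.4, -0.2, 0.0]
finger_gap: 0.0851
gripper_force: 0.0
```

Emit:
servo_tool:
  motion:
    - {"x":0.003,"y":-0.038,"z":0,"turn":0,"jaw":1}
    - {"x":0.005,"y":-0.038,"z":0,"turn":0,"jaw":1}
    - {"x":0.01,"y":-0.036,"z":0,"turn":0,"jaw":1}
    - {"x":0.01,"y":-0.036,"z":0,"turn":0,"jaw":1}
    - {"x":0.01,"y":-0.036,"z":0,"turn":0,"jaw":1}

```text
t: 2.18
tool_pos: [0.5305, 0.1218, 0.2018]
tool_rot: [0.999, -0.052, -0.0, -0.0]
wrist_force: [1.0, -0.4, 0.8]
finger_gap: 0.0856
gripper_force: 0.0
```

Emit:
servo_tool:
  motion:
    - {"x":0.01,"y":-0.034,"z":0,"turn":0,"jaw":0.6}
    - {"x":0.01,"y":-0.034,"z":0,"turn":0,"jaw":0.6}
    - {"x":0.01,"y":-0.034,"z":0,"turn":0,"jaw":0.6}
    - {"x":0.008,"y":-0.032,"z":0,"turn":0,"jaw":0.6}
    - {"x":0,"y":0,"z":0,"turn":0,"jaw":0.6}

```text
t: 2.6
tool_pos: [0.582, 0.2555, 0.2004]
tool_rot: [0.999, -0.05, -0.001, -0.001]
wrist_force: [-1.6, 0.1, -0.9]
finger_gap: 0.0513
gripper_force: 0.0
```

```bash
cat > wc.py <<'E'
from h import *
from workcell import capture
import sys
c=capture("wrist");cv2.imwrite(sys.argv[1],c["color"][...,::-1])
s,R=tool();print(np.round(s["tool_pos"],4),c["K"].round(1).tolist())
for a in sys.argv[2:]:
    p=np.array(eval(a));q=c["view"][:3,:3]@p+c["view"][:3,3];th=np.arctan2(np.hypot(*q[:2]),q[2]);f=q[:2]/np.hypot(*q[:2])*th
    print(a,(f*c["K"][[0,1],[0,1]]+c["K"][:2,2]).round(1))
E
python3 wc.py pics/w1.png "(.5855,.2615,.097)" "(.577,.1885,.055)"
```

```text
[0.5818 0.252  0.2005] [[371.6, 0.0, 321.3], [0.0, 371.6, 236.4], [0.0, 0.0, 1.0]]
(.5855,.2615,.097) [313.3 219.9]
(.577,.1885,.055) [397.9 210.7]
```

View pics/w1.png

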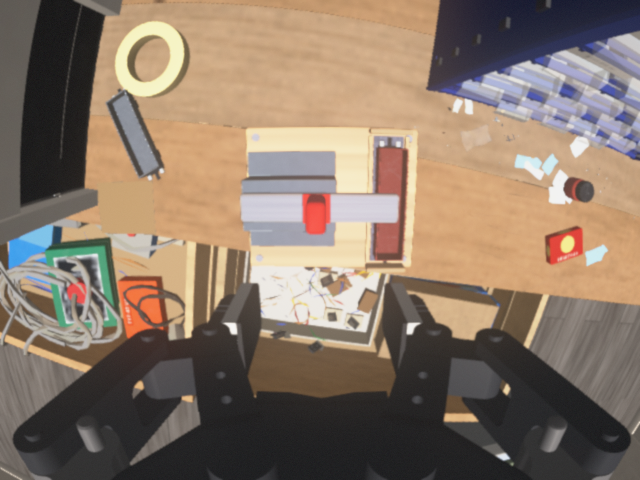

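The wrist view shows the handle at (316,215) and the bolt nose at (398,209), both within about 2 mm of prediction, with the wagon at (390,200). Descending onto the handle.

Emit:
servo_tool:
  motion:
    - {"x":0.003,"y":-0.01,"z":0.02,"turn":0,"jaw":0.6}
    - {"x":0,"y":0,"z":0.035,"turn":0,"jaw":0.6}
    - {"x":0,"y":0,"z":0.035,"turn":0,"jaw":0.6}
    - {"x":0,"y":0,"z":0.03,"turn":0,"jaw":0.6}
    - {"x":0,"y":0,"z":0.01,"turn":0,"jaw":0.6}

```text
t: 3.07
tool_pos: [0.5844, 0.2573, 0.0678]
tool_rot: [0.999, -0.053, -0.002, 0.001]
wrist_force: [-1.2, -0.3, -1.5]
finger_gap: 0.0515
gripper_force: 0.0
```

Emit:
servo_tool:
  motion:
    - {"x":0,"y":0,"z":0,"turn":0,"jaw":0.5}
    - {"x":0,"y":0,"z":0,"turn":0,"jaw":0.3}

```text
t: 3.23
tool_pos: [0.5868, 0.2584, 0.073]
tool_rot: [0.999, -0.053, 0.0, -0.0]
wrist_force: [0.2, 0.6, 0.2]
finger_gap: 0.0318
gripper_force: 0.0
```

Emit:
servo_tool:
  motion:
    - {"x":-0.001,"y":-0.003,"z":0.004,"turn":0,"jaw":0.3}
    - {"x":0,"y":0,"z":0,"turn":0,"jaw":0}
    - {"x":0,"y":0,"z":0,"turn":0,"jaw":0}
    - {"x":0,"y":0,"z":0,"turn":0,"jaw":0}
    - {"x":0,"y":0,"z":0,"turn":0,"jaw":0}

```text
t: 3.65
tool_pos: [0.5858, 0.2619, 0.0684]
tool_rot: [0.999, -0.053, 0.0, -0.0]
wrist_force: [-0.2, -0.4, -0.5]
finger_gap: -0.0
gripper_force: 0.0
```

```bash
python3 wc.py pics/w2.png "(.5855,.2615,.097)" "(.577,.1885,.055)"; python3 -c "
from h import *
c=capture('top');cv2.imwrite('pics/t2.png',cv2.resize(c['color'][130:310,60:300,::-1],None,fx=3,fy=3))"
```

```text
[0.5857 0.2618 0.0682] [[371.6, 0.0, 321.3], [0.0, 371.6, 236.4], [0.0, 0.0, 1.0]]
(.5855,.2615,.097) [322.3 297.9]
(.577,.1885,.055) [454.9 264.4]
```

View pics/w2.png

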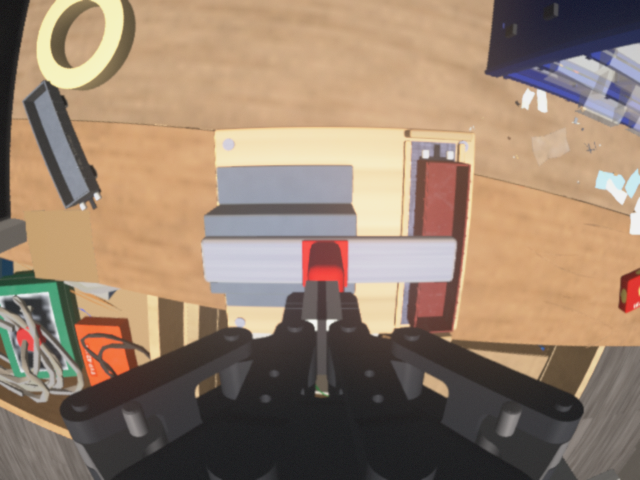

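The wrist view shows the handle at (325,265) and the closed fingers at (320,300) in front of it, so the grasp missed. I'll check with wrist depth and the top view.

View pics/t2.png

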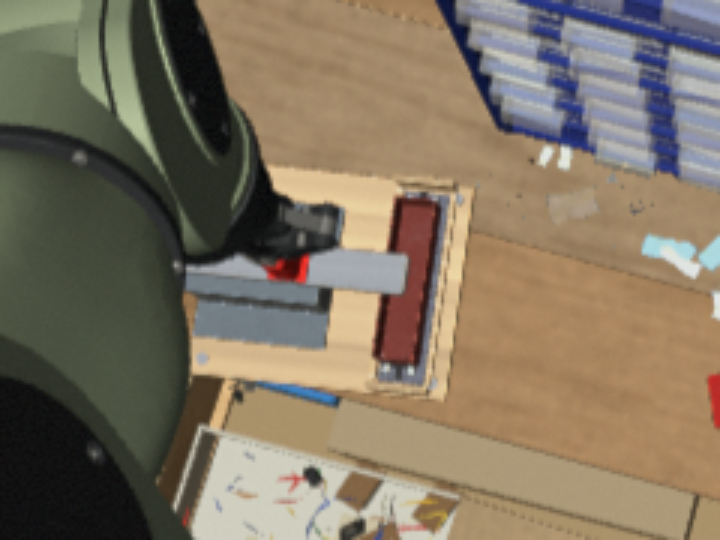

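```bash
python3 - <<'E'
from h import *
c=capture("wrist");s,R=tool();K=c["K"];V=c["view"];d=c["depth"]
v,u=np.indices(d.shape);a=(u-K[0,2])/K[0,0];b=(v-K[1,2])/K[1,1];th=np.hypot(a,b)+1e-9
q=np.stack([a/th*np.tan(th)*d,b/th*np.tan(th)*d,d],-1);P=(q-V[:3,3])@V[:3,:3]
print("cam",(-V[:3,:3].T@V[:3,3]).round(3))
for x,y in [(325,245),(325,255),(325,265),(325,275),(325,285),(312,270),(340,270),(320,295),(320,310),(320,330),(320,350),(455,258),(250,258),(440,220)]: print((x,y),c["color"][y,x],(P[y,x]*1000).round(1))
c=capture("top");P=cloud(c);hsv=cv2.cvtColor(c["color"],cv2.COLOR_RGB2HSV)
m=((hsv[...,0]<8)|(hsv[...,0]>172))&(hsv[...,1]>130)&(P[...,2]>.06)&(P[...,2]<.12)&(P[...,1]>.2)&(P[...,1]<.35)
print(m.sum(),rect(P[m]),np.median(P[m],0))
E
```

```text
cam [0.652 0.255 0.24 ]
(325, 245) [118  65  64] [599.2 258.6  65.7]
(325, 255) [122  65  65] [599.1 258.7  80.9]
(325, 265) [150  63  63] [598.5 258.9  92.5]
(325, 275) [246  76  68] [595.6 259.3  96.6]
(325, 285) [87 72 71] [595.8 259.3 107.5]
(312, 270) [217  66  65] [597.8 264.4  95.1]
(340, 270) [205  68  65] [596.7 252.9  95.5]
(320, 295) [78 62 62] [595.8 261.2 116.4]
(320, 310) [73 58 58] [595.3 261.3 127.5]
(320, 330) [100  91  90] [591.6 261.6 134.6]
(320, 350) [92 86 84] [584.5 262.4 135.5]
(455, 258) [162 148 146] [571.8 180.1  31.7]
(250, 258) [202 202 215] [592.7 299.3  54.4]
(440, 220) [174  97  89] [594.1 186.3  20.8]
59 (array([576.3, 256.3]), array([ 7.3, 18.6]), 46.0) [0.5740571  0.25507354 0.07975355]
```

The top crop shows the bolt nose at (408,272) and the gripper tips at (325,225), next to the handle at (288,268). A zero gap and zero force suggest the fingers closed above the handle. I'll raise the tool and measure the true height of the tips.

Emit:
servo_tool:
  motion:
    - {"x":0,"y":0,"z":-0.03,"turn":0,"jaw":0}
    - {"x":0,"y":0,"z":-0.03,"turn":0,"jaw":0}
    - {"x":0,"y":0,"z":0,"turn":0,"jaw":0}

```text
t: 4.1
tool_pos: [0.5877, 0.2623, 0.133]
tool_rot: [0.999, -0.053, 0.003, -0.001]
wrist_force: [0.9, -1.0, 0.6]
finger_gap: 0.0003
gripper_force: 0.0
```

```bash
python3 - <<'E'
from h import *
s,R=tool();t=np.array(s["tool_pos"]);print(t.round(4))
c=capture("wrist");cv2.imwrite("pics/w3.png",c["color"][...,::-1]);K=c["K"];V=c["view"];d=c["depth"]
v,u=np.indices(d.shape);a=(u-K[0,2])/K[0,0];b=(v-K[1,2])/K[1,1];th=np.hypot(a,b)+1e-9
q=np.stack([a/th*np.tan(th)*d,b/th*np.tan(th)*d,d],-1);Pw=(q-V[:3,3])@V[:3,:3]
c2=capture("scene");P2=cloud(c2);c3=capture("top");P3=cloud(c3)
for n,P,dd in(("wrist",Pw,d),("scene",P2,c2["depth"]),("top",P3,c3["depth"])):
    e=P-t;m=(dd>0)&(abs(e[...,0])<.02)&(abs(e[...,1])<.02)&(P[...,2]>.104)&(P[...,2]<.25)
    z=P[m][:,2]
    if len(z): print(n,m.sum(),np.percentile(z,[0,1,3,10,50]).round(4))
for y in range(230,360,10): print(y,c["color"][y,321],(Pw[y,321]*1000).round(0))
E
```

```text
[0.5877 0.2623 0.133 ]
wrist 16625 [0.1657 0.1705 0.1753 0.1892 0.2318]
scene 828 [0.1605 0.164  0.1679 0.1755 0.2111]
top 100 [0.1576 0.1589 0.1629 0.1653 0.1962]
230 [139  70  67] [599. 261.  93.]
240 [246  82  73] [595. 262.  98.]
250 [246  83  74] [588. 263.  96.]
260 [246  84  75] [582. 263.  96.]
270 [239  83  77] [575. 264.  95.]
280 [177 147 122] [534. 269.   8.]
290 [83 65 62] [597. 261. 176.]
300 [82 66 62] [597. 261. 184.]
310 [75 61 58] [597. 261. 193.]
320 [95 84 82] [597. 261. 200.]
330 [101  91  90] [593. 262. 200.]
340 [95 90 88] [590. 262. 200.]
350 [93 88 87] [586. 263. 200.]
```

View pics/w3.png

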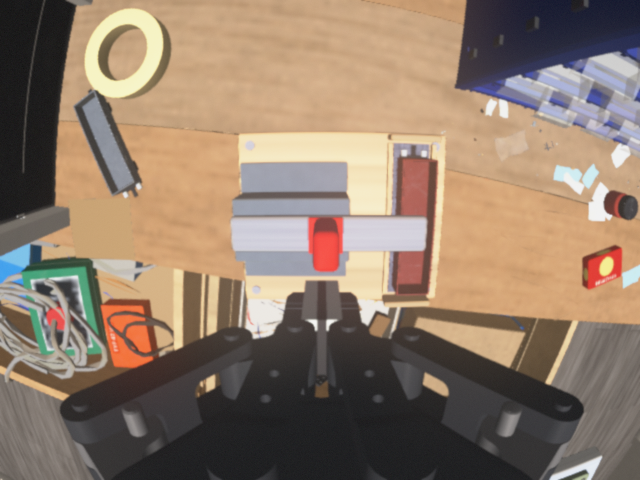

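All three cameras put the shut tips at about z=0.160 while tool_pos reads 0.133. The real tips sit roughly 28 mm higher than reported, and x and y agree. The handle top is clear below, at (325,250). I'll correct for that offset and descend again.

Emit:
servo_tool:
  motion:
    - {"x":-0.001,"y":0,"z":0,"turn":0,"jaw":0.6}
    - {"x":0,"y":0,"z":0,"turn":0,"jaw":0.6}
    - {"x":0,"y":0,"z":0,"turn":0,"jaw":0.6}
    - {"x":0,"y":0,"z":0.02,"turn":0,"jaw":0.6}
    - {"x":0,"y":0,"z":0.03,"turn":0,"jaw":0.6}

```text
t: 4.67
tool_pos: [0.5858, 0.2623, 0.079]
tool_rot: [0.999, -0.053, 0.002, -0.001]
wrist_force: [0.8, 0.5, -1.1]
finger_gap: 0.0513
gripper_force: 0.0
```

Emit:
servo_tool:
  motion:
    - {"x":0,"y":0,"z":0.025,"turn":0,"jaw":0.6}
    - {"x":0,"y":0,"z":0.012,"turn":0,"jaw":0.6}
    - {"x":0,"y":0,"z":0,"turn":0,"jaw":0.6}

```text
t: 4.92
tool_pos: [0.5833, 0.2613, 0.0383]
tool_rot: [0.999, -0.053, -0.002, 0.001]
wrist_force: [-1.0, -0.3, 0.2]
finger_gap: 0.0513
gripper_force: 0.0
```

Emit:
servo_tool:
  motion:
    - {"x":0,"y":0,"z":0.002,"turn":0,"jaw":0}
    - {"x":0,"y":0,"z":0,"turn":0,"jaw":0}
    - {"x":0,"y":0,"z":0,"turn":0,"jaw":0}
    - {"x":0,"y":0,"z":0,"turn":0,"jaw":0}
    - {"x":0,"y":0,"z":0,"turn":0,"jaw":0}

```text
t: 5.33
tool_pos: [0.5852, 0.2621, 0.0402]
tool_rot: [0.999, -0.053, 0.001, -0.0]
wrist_force: [-0.7, -0.6, 8.4]
finger_gap: 0.0154
gripper_force: 43.8
```

Emit:
servo_tool:
  motion:
    - {"x":0,"y":-0.002,"z":-0.001,"turn":0,"jaw":0}
    - {"x":0,"y":-0.002,"z":0,"turn":0,"jaw":0}
    - {"x":0,"y":-0.002,"z":0,"turn":0,"jaw":0}
    - {"x":0,"y":0,"z":0,"turn":0,"jaw":0}

```text
t: 5.67
tool_pos: [0.5857, 0.2685, 0.0403]
tool_rot: [0.999, -0.052, 0.001, -0.0]
wrist_force: [1.7, 1.0, 4.0]
finger_gap: 0.0156
gripper_force: 43.3
```

Emit:
servo_tool:
  motion:
    - {"x":0,"y":-0.002,"z":0,"turn":0,"jaw":0}
    - {"x":0,"y":-0.002,"z":0,"turn":0,"jaw":0}
    - {"x":0,"y":0,"z":0,"turn":0,"jaw":0}

```text
t: 5.92
tool_pos: [0.586, 0.2724, 0.0402]
tool_rot: [0.999, -0.052, 0.001, -0.0]
wrist_force: [3.2, 0.2, 5.8]
finger_gap: 0.0151
gripper_force: 43.5
```

Emit:
servo_tool:
  motion:
    - {"x":0,"y":-0.002,"z":0,"turn":0,"jaw":0}
    - {"x":0,"y":-0.002,"z":0,"turn":0,"jaw":0}
    - {"x":0,"y":0,"z":0,"turn":0,"jaw":0}

```text
t: 6.17
tool_pos: [0.5865, 0.2764, 0.0402]
tool_rot: [0.999, -0.052, 0.0, -0.0]
wrist_force: [3.0, 0.9, 6.0]
finger_gap: 0.0153
gripper_force: 43.6
```

Emit:
servo_tool:
  motion:
    - {"x":0,"y":-0.002,"z":0,"turn":0,"jaw":0}
    - {"x":0,"y":-0.002,"z":0,"turn":0,"jaw":0}
    - {"x":0,"y":0,"z":0,"turn":0,"jaw":0}

```text
t: 6.42
tool_pos: [0.5868, 0.2779, 0.0401]
tool_rot: [0.999, -0.053, 0.0, 0.001]
wrist_force: [-0.6, -9.8, 10.1]
finger_gap: 0.015
gripper_force: 44.2
```

Bump found: the y force jumped to -9.8 N at about y=0.278. Backing off slightly and lifting.

Emit:
servo_tool:
  motion:
    - {"x":0,"y":0.003,"z":0,"turn":0,"jaw":0}
    - {"x":0,"y":0,"z":-0.004,"turn":0,"jaw":0}
    - {"x":0,"y":0,"z":-0.004,"turn":0,"jaw":0}
    - {"x":0,"y":0,"z":-0.003,"turn":0,"jaw":0}
    - {"x":0,"y":0,"z":0,"turn":0,"jaw":0}

```text
t: 6.83
tool_pos: [0.5864, 0.2771, 0.0516]
tool_rot: [0.999, -0.053, 0.0, -0.0]
wrist_force: [3.9, 0.4, -1.3]
finger_gap: 0.0154
gripper_force: 42.5
```

Emit:
servo_tool:
  motion:
    - {"x":0,"y":-0.003,"z":-0.001,"turn":0,"jaw":0}
    - {"x":0,"y":-0.003,"z":0,"turn":0,"jaw":0}
    - {"x":0,"y":-0.003,"z":0,"turn":0,"jaw":0}
    - {"x":0,"y":0,"z":0,"turn":0,"jaw":0}

```text
t: 7.17
tool_pos: [0.5872, 0.2868, 0.0517]
tool_rot: [0.999, -0.052, 0.0, -0.0]
wrist_force: [6.3, 0.4, -0.3]
finger_gap: 0.0156
gripper_force: 42.5
```

Emit:
servo_tool:
  motion:
    - {"x":0,"y":-0.003,"z":0,"turn":0,"jaw":0}
    - {"x":0,"y":-0.003,"z":0,"turn":0,"jaw":0}
    - {"x":0,"y":-0.003,"z":0,"turn":0,"jaw":0}
    - {"x":0,"y":0,"z":0,"turn":0,"jaw":0}

```text
t: 7.5
tool_pos: [0.5881, 0.2957, 0.0517]
tool_rot: [0.999, -0.052, 0.0, -0.0]
wrist_force: [6.1, 0.3, -1.5]
finger_gap: 0.0153
gripper_force: 42.5
```

Emit:
servo_tool:
  motion:
    - {"x":0.001,"y":-0.002,"z":0,"turn":0,"jaw":0}
    - {"x":0,"y":-0.002,"z":0,"turn":0,"jaw":0}
    - {"x":0,"y":-0.002,"z":0,"turn":0,"jaw":0}
    - {"x":0,"y":0,"z":0,"turn":0,"jaw":0}

```text
t: 7.83
tool_pos: [0.5892, 0.3013, 0.0516]
tool_rot: [0.999, -0.052, -0.0, -0.0]
wrist_force: [-0.3, 0.8, -2.1]
finger_gap: 0.0154
gripper_force: 42.4
```

Emit:
servo_tool:
  motion:
    - {"x":0,"y":-0.002,"z":0,"turn":0,"jaw":0}
    - {"x":0,"y":0,"z":0,"turn":0,"jaw":0}

```text
t: 8.0
tool_pos: [0.5895, 0.3024, 0.0517]
tool_rot: [0.999, -0.053, -0.0, 0.0]
wrist_force: [-1.1, -2.4, -0.2]
finger_gap: 0.0153
gripper_force: 42.5
```

Emit:
servo_tool:
  motion:
    - {"x":0,"y":0.0015,"z":0.004,"turn":0,"jaw":0}
    - {"x":0,"y":0,"z":0.004,"turn":0,"jaw":0}
    - {"x":0,"y":0,"z":0.004,"turn":0,"jaw":0}
    - {"x":0,"y":0,"z":0,"turn":0,"jaw":0}

```text
t: 8.33
tool_pos: [0.5898, 0.3016, 0.0402]
tool_rot: [0.999, -0.053, 0.0, -0.001]
wrist_force: [-4.3, 1.2, 4.4]
finger_gap: 0.0152
gripper_force: 43.6
```

Emit:
servo_tool:
  motion:
    - {"x":0,"y":-0.003,"z":0,"turn":0,"jaw":0}
    - {"x":0,"y":-0.003,"z":0,"turn":0,"jaw":0}
    - {"x":0,"y":0,"z":0,"turn":0,"jaw":0}

```text
t: 8.58
tool_pos: [0.5904, 0.3079, 0.0401]
tool_rot: [0.999, -0.052, 0.0, -0.001]
wrist_force: [-2.9, 0.3, 9.3]
finger_gap: 0.0152
gripper_force: 44.2
```

Emit:
servo_tool:
  motion:
    - {"x":0,"y":-0.003,"z":-0.001,"turn":0,"jaw":0}
    - {"x":0,"y":-0.003,"z":0,"turn":0,"jaw":0}
    - {"x":0,"y":-0.002,"z":0,"turn":0,"jaw":0}
    - {"x":0,"y":0,"z":0,"turn":0,"jaw":0}

```text
t: 8.92
tool_pos: [0.591, 0.3155, 0.0405]
tool_rot: [0.999, -0.052, -0.0, -0.0]
wrist_force: [-0.7, 1.3, -1.8]
finger_gap: 0.0154
gripper_force: 42.6
```

Emit:
servo_tool:
  motion:
    - {"x":0,"y":-0.002,"z":0,"turn":0,"jaw":0}
    - {"x":0,"y":-0.002,"z":0,"turn":0,"jaw":0}
    - {"x":0,"y":0,"z":0,"turn":0,"jaw":0}

```text
t: 9.17
tool_pos: [0.5913, 0.3166, 0.0402]
tool_rot: [0.999, -0.053, -0.001, 0.002]
wrist_force: [-3.1, -10.7, 0.5]
finger_gap: 0.0152
gripper_force: 43.0
```

Emit:
servo_tool:
  motion:
    - {"x":0,"y":0.002,"z":0,"turn":0,"jaw":0}
    - {"x":0,"y":0,"z":0,"turn":0,"jaw":0.6}
    - {"x":0,"y":0,"z":0,"turn":0,"jaw":0.6}
    - {"x":0,"y":0,"z":0,"turn":0,"jaw":0.6}
    - {"x":0,"y":0,"z":-0.02,"turn":0,"jaw":0.6}

```text
t: 9.58
tool_pos: [0.59, 0.3167, 0.0581]
tool_rot: [0.999, -0.052, -0.002, 0.001]
wrist_force: [-0.5, -1.0, 0.2]
finger_gap: 0.0515
gripper_force: 0.0
```

Emit:
servo_tool:
  motion:
    - {"x":0,"y":0,"z":-0.03,"turn":0,"jaw":0.6}
    - {"x":0,"y":0,"z":-0.03,"turn":0,"jaw":0.6}
    - {"x":0,"y":0.035,"z":0,"turn":0,"jaw":0.6}
    - {"x":0,"y":0.035,"z":0,"turn":0,"jaw":0.6}
    - {"x":0,"y":0.035,"z":0,"turn":0,"jaw":0.6}

```text
t: 10.0
tool_pos: [0.5802, 0.2118, 0.1214]
tool_rot: [0.999, -0.052, 0.001, -0.0]
wrist_force: [1.4, 0.3, -0.4]
finger_gap: 0.0512
gripper_force: 0.0
```

Emit:
servo_tool:
  motion:
    - {"x":0,"y":0.018,"z":0,"turn":0,"jaw":0.6}
    - {"x":0,"y":0,"z":0,"turn":0,"jaw":0.6}
    - {"x":0,"y":0,"z":0,"turn":0,"jaw":0.6}

```text
t: 10.25
tool_pos: [0.5789, 0.1943, 0.1213]
tool_rot: [0.999, -0.053, 0.0, -0.0]
wrist_force: [-0.1, 1.3, 0.5]
finger_gap: 0.0512
gripper_force: 0.0
```

```bash
python3 wc.py pics/w4.png "(.579,.1925,.042)" "(.591,.317,.097)"; python3 - <<'E'
from h import *
c=capture("scene");P=cloud(c);hsv=cv2.cvtColor(c["color"],cv2.COLOR_RGB2HSV)
H,S=hsv[...,0],hsv[...,1];red=((H<8)|(H>172))&(S>100);Z=P[...,2];B=(P[...,0]>.45)&(P[...,0]<.7)&(P[...,1]>.1)&(P[...,1]<.4)
for n,m in dict(w=red&B&(Z>.03)&(Z<.047)&(P[...,1]<.23),h=red&B&(Z>.09)&(Z<.105)&(P[...,1]>.29)).items():
    Q=P[m];print(n,len(Q),rect(Q) if len(Q)>5 else "",np.percentile(Q,[2,98],axis=0).round(4) if len(Q) else "")
E
```

```text
[0.5787 0.1954 0.121 ] [[371.6, 0.0, 321.3], [0.0, 371.6, 236.4], [0.0, 0.0, 1.0]]
(.579,.1925,.042) [323.9 231.6]
(.591,.317,.097) [121.8 256.8]
w 345 (array([579.8, 192.5]), array([ 29.7, 111.8]), 84.2) [[0.5262 0.1752 0.0301]
 [0.6336 0.2112 0.043 ]]
h 105 (array([591.2, 317.4]), array([13.4, 26.7]), 88.3) [[0.579  0.3108 0.0904]
 [0.6032 0.324  0.0994]]
```

View pics/w4.png

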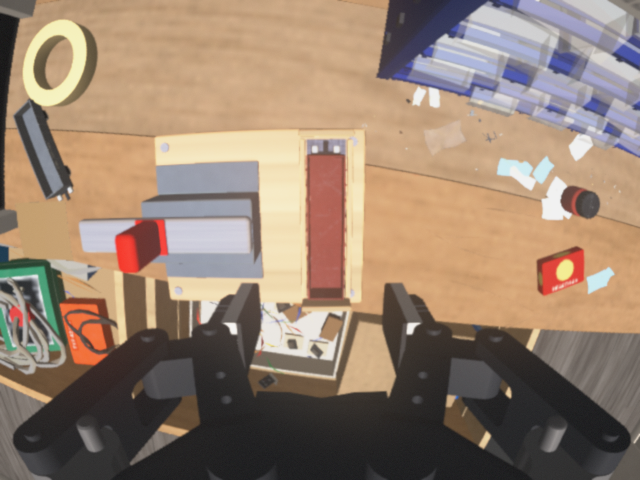

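The bolt is open (nose at (253,236), handle at (135,245)) and the wagon is clear at (326,225). Descending to grip the wagon.

Emit:
servo_tool:
  motion:
    - {"x":0.001,"y":0.003,"z":0.03,"turn":0,"jaw":0.6}
    - {"x":0,"y":0,"z":0.035,"turn":0,"jaw":0.6}
    - {"x":0,"y":0,"z":0.03,"turn":0,"jaw":0.6}
    - {"x":0,"y":0,"z":0.018,"turn":0,"jaw":0.6}
    - {"x":0,"y":0,"z":0,"turn":0,"jaw":0.6}

```text
t: 10.77
tool_pos: [0.5772, 0.1923, 0.0041]
tool_rot: [0.999, -0.052, -0.002, 0.001]
wrist_force: [-1.0, -0.5, -0.8]
finger_gap: 0.0515
gripper_force: 0.0
```

Emit:
servo_tool:
  motion:
    - {"x":0,"y":0,"z":0.01,"turn":0,"jaw":0.6}
    - {"x":0,"y":0,"z":0.005,"turn":0,"jaw":0.6}
    - {"x":0,"y":0,"z":0,"turn":0,"jaw":0.6}
    - {"x":0,"y":0,"z":0,"turn":0,"jaw":0.6}

```text
t: 11.1
tool_pos: [0.5795, 0.1919, -0.0065]
tool_rot: [0.999, -0.052, 0.0, -0.0]
wrist_force: [-0.2, -0.1, 1.4]
finger_gap: 0.0509
gripper_force: 0.0
```

Emit:
servo_tool:
  motion:
    - {"x":0,"y":0,"z":0,"turn":0,"jaw":0.2}
    - {"x":0,"y":0,"z":0,"turn":0,"jaw":0.2}
    - {"x":0,"y":0,"z":0,"turn":0,"jaw":0.2}
    - {"x":0,"y":0,"z":0,"turn":0,"jaw":0.2}
  force: 30

```text
t: 11.43
tool_pos: [0.5795, 0.1918, -0.0066]
tool_rot: [0.999, -0.053, 0.0, -0.0]
wrist_force: [0.8, 0.8, 5.9]
finger_gap: 0.0268
gripper_force: 33.3
```

Emit:
servo_tool:
  motion:
    - {"x":0,"y":0,"z":-0.01,"turn":0,"jaw":0.2}
    - {"x":0,"y":0,"z":-0.02,"turn":0,"jaw":0.2}
    - {"x":0,"y":0,"z":-0.02,"turn":0,"jaw":0.2}
    - {"x":0,"y":0,"z":-0.03,"turn":0,"jaw":0.2}
    - {"x":0,"y":0,"z":-0.03,"turn":0,"jaw":0.2}

```text
t: 11.85
tool_pos: [0.5787, 0.1913, 0.1044]
tool_rot: [0.999, -0.053, -0.0, 0.0]
wrist_force: [0.7, 0.4, -0.1]
finger_gap: 0.0267
gripper_force: 32.6
```

```bash
python3 - <<'E'
from h import *
for n in("top","scene"):
    c=dict(np.load(n+".npz"));P=cloud(c);hsv=cv2.cvtColor(c["color"],cv2.COLOR_RGB2HSV);H,S,V=[hsv[...,i].astype(int) for i in range(3)]
    B=(P[...,0]>.35)&(P[...,0]<.66)&(P[...,1]<-.15)&(P[...,1]>-.45)
    m=B&(H>18)&(H<34)&(S>120)&(P[...,2]>.01)&(P[...,2]<.033)
    f=B&(S<60)&(V>150)&(P[...,2]<.012)&(P[...,2]>-.004)
    k,l,st,ce=cv2.connectedComponentsWithStats(f.astype(np.uint8));f=l==1+st[1:,4].argmax()
    print(n,rect(P[m]),rect(P[f]),P[f].mean(0).round(3))
E
```

```text
top (array([ 494.2, -319.8]), array([191.8, 139.1]), 65.5) (array([ 495.7, -322.5]), array([183.9, 130. ]), 65.5) [ 0.493 -0.324  0.001]
scene (array([ 495. , -318.6]), array([195.6, 146.2]), 65.9) (array([ 508.2, -332.6]), array([171.1, 104.5]), 67.0) [ 0.503 -0.335  0.002]
```

Emit:
servo_tool:
  motion:
    - {"x":-0.026,"y":0.023,"z":0,"turn":0,"jaw":0.2}
    - {"x":-0.026,"y":0.023,"z":0,"turn":0,"jaw":0.2}
    - {"x":-0.026,"y":0.023,"z":0,"turn":0,"jaw":0.2}
    - {"x":-0.026,"y":0.023,"z":0,"turn":0,"jaw":0.2}
    - {"x":0.004,"y":0.035,"z":0,"turn":0,"jaw":0.2}

```text
t: 12.27
tool_pos: [0.4616, 0.0776, 0.1036]
tool_rot: [0.999, -0.05, -0.002, -0.001]
wrist_force: [0.3, 0.3, -0.7]
finger_gap: 0.0269
gripper_force: 32.6
```

Emit:
servo_tool:
  motion:
    - {"x":0.004,"y":0.035,"z":0,"turn":0,"jaw":0.2}
    - {"x":0.004,"y":0.035,"z":0,"turn":0,"jaw":0.2}
    - {"x":0.004,"y":0.035,"z":0,"turn":0,"jaw":0.2}
    - {"x":0.004,"y":0.035,"z":0,"turn":0,"jaw":0.2}
    - {"x":0.004,"y":0.035,"z":0,"turn":0,"jaw":0.2}

```text
t: 12.68
tool_pos: [0.4676, -0.1022, 0.1035]
tool_rot: [0.999, -0.053, 0.0, 0.0]
wrist_force: [-0.1, -0.2, -1.3]
finger_gap: 0.0267
gripper_force: 32.6
```

Emit:
servo_tool:
  motion:
    - {"x":0.004,"y":0.03,"z":0,"turn":0,"jaw":0.2}
    - {"x":0,"y":0,"z":0,"turn":-0.12,"jaw":0.2}
    - {"x":0,"y":0,"z":0,"turn":-0.12,"jaw":0.2}
    - {"x":0,"y":0,"z":0,"turn":-0.12,"jaw":0.2}
    - {"x":0,"y":0,"z":0,"turn":-0.12,"jaw":0.2}

```text
t: 13.1
tool_pos: [0.4687, -0.131, 0.1034]
tool_rot: [0.982, 0.189, 0.0, 0.0]
wrist_force: [0.2, -0.7, -0.5]
finger_gap: 0.0268
gripper_force: 32.6
```

Emit:
servo_tool:
  motion:
    - {"x":0,"y":0,"z":0,"turn":-0.12,"jaw":0.2}
    - {"x":0,"y":0,"z":0,"turn":-0.12,"jaw":0.2}
    - {"x":0,"y":0,"z":0,"turn":-0.12,"jaw":0.2}
    - {"x":0,"y":0,"z":0,"turn":-0.12,"jaw":0.2}
    - {"x":0,"y":0,"z":0,"turn":-0.12,"jaw":0.2}

```text
t: 13.52
tool_pos: [0.4687, -0.131, 0.1034]
tool_rot: [0.882, 0.471, -0.0, 0.0]
wrist_force: [-0.0, -0.7, -0.4]
finger_gap: 0.0269
gripper_force: 32.6
```

Emit:
servo_tool:
  motion:
    - {"x":0,"y":0,"z":0,"turn":-0.12,"jaw":0.2}
    - {"x":0,"y":0,"z":0,"turn":-0.048,"jaw":0.2}
    - {"x":0,"y":0,"z":0,"turn":0,"jaw":0.2}
    - {"x":0,"y":0,"z":0,"turn":0,"jaw":0.2}

```text
t: 13.85
tool_pos: [0.4686, -0.1309, 0.1032]
tool_rot: [0.842, 0.54, -0.0, 0.0]
wrist_force: [-0.7, 0.5, -0.7]
finger_gap: 0.0269
gripper_force: 32.6
```

Emit:
servo_tool:
  motion:
    - {"x":-0.033,"y":0.018,"z":0,"turn":0,"jaw":0.2}
    - {"x":-0.033,"y":0.018,"z":0,"turn":0,"jaw":0.2}
    - {"x":-0.033,"y":0.018,"z":0,"turn":0,"jaw":0.2}
    - {"x":-0.033,"y":0.018,"z":0,"turn":0,"jaw":0.2}
    - {"x":-0.033,"y":0.019,"z":0,"turn":0,"jaw":0.2}

```text
t: 14.27
tool_pos: [0.4826, -0.3205, 0.1032]
tool_rot: [0.842, 0.54, -0.0, 0.0]
wrist_force: [-0.2, 0.7, -1.0]
finger_gap: 0.0269
gripper_force: 32.6
```

Emit:
servo_tool:
  motion:
    - {"x":0,"y":0,"z":0.02,"turn":0,"jaw":0.2}
    - {"x":0,"y":0,"z":0.02,"turn":0,"jaw":0.2}
    - {"x":0,"y":0,"z":0,"turn":0,"jaw":0.2}
    - {"x":0,"y":0,"z":0,"turn":0,"jaw":0.2}

```text
t: 14.6
tool_pos: [0.4828, -0.318, 0.0628]
tool_rot: [0.841, 0.54, -0.0, -0.001]
wrist_force: [0.5, 0.1, -0.4]
finger_gap: 0.0267
gripper_force: 32.5
```

```bash
python3 wc.py pics/w5.png "(.4945,-.319,.002)" "(.5736,-.2328,.028)" "(.4154,-.4052,.028)"; python3 - <<'E'
from h import *
c=capture("scene");P=cloud(c);s,R=tool();hsv=cv2.cvtColor(c["color"],cv2.COLOR_RGB2HSV)
H,S=hsv[...,0],hsv[...,1];red=((H<8)|(H>172))&(S>90);t=np.array(s["tool_pos"]);B=(np.hypot(P[...,0]-t[0],P[...,1]-t[1])<.09)&red&(P[...,2]>.03)&(P[...,2]<.15)
Q=P[B];print(len(Q),rect(Q),np.percentile(Q[:,2],[1,50,99]).round(4))
E
```

```text
[ 0.4833 -0.3182  0.0636] [[371.6, 0.0, 321.3], [0.0, 371.6, 236.4], [0.0, 0.0, 1.0]]
(.4945,-.319,.002) [340.4 234.6]
(.5736,-.2328,.028) [408.3  54. ]
(.4154,-.4052,.028) [287.7 396.2]
535 (array([ 496.4, -323.8]), array([110.6,  75.5]), 58.2) [0.0858 0.1015 0.1134]
```

View pics/w5.png

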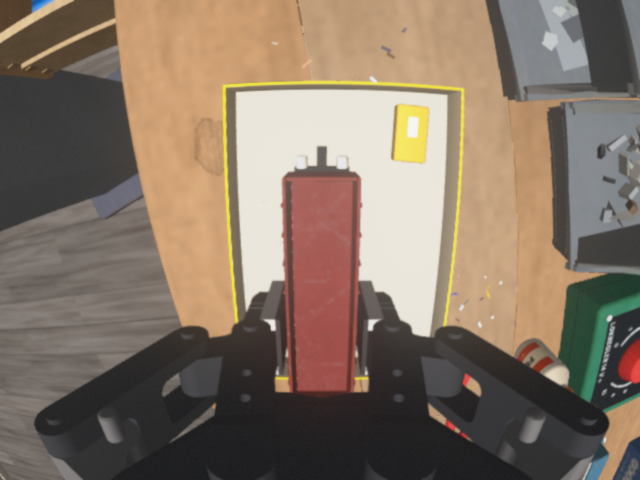

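The wagon is aligned over the tray, spanning (320,150) to (320,390), and the amber block at (410,133) is clear. Lowering it.

Emit:
servo_tool:
  motion:
    - {"x":0,"y":0,"z":0.025,"turn":0,"jaw":0.2}
    - {"x":0,"y":0,"z":0.025,"turn":0,"jaw":0.2}
    - {"x":0,"y":0,"z":0.015,"turn":0,"jaw":0.2}
    - {"x":0,"y":0,"z":0.005,"turn":0,"jaw":0.2}
    - {"x":0,"y":0,"z":0,"turn":0,"jaw":0.2}

```text
t: 15.12
tool_pos: [0.4831, -0.3183, -0.007]
tool_rot: [0.841, 0.541, -0.0, -0.0]
wrist_force: [-0.1, -0.4, -1.0]
finger_gap: 0.0268
gripper_force: 32.6
```

Emit:
servo_tool:
  motion:
    - {"x":0,"y":0,"z":0.003,"turn":0,"jaw":0.2}
    - {"x":0,"y":0,"z":0,"turn":0,"jaw":0.2}
    - {"x":0,"y":0,"z":0,"turn":0,"jaw":0.2}

```text
t: 15.37
tool_pos: [0.4835, -0.3188, -0.0092]
tool_rot: [0.841, 0.541, 0.0, 0.001]
wrist_force: [-0.2, -0.6, -0.4]
finger_gap: 0.0268
gripper_force: 32.6
```

Emit:
servo_tool:
  motion:
    - {"x":0,"y":0,"z":0.002,"turn":0,"jaw":0.2}
    - {"x":0,"y":0,"z":0.001,"turn":0,"jaw":0.2}
    - {"x":0,"y":0,"z":0,"turn":0,"jaw":0.2}
    - {"x":0,"y":0,"z":0,"turn":0,"jaw":0.2}

```text
t: 15.7
tool_pos: [0.4833, -0.3187, -0.0128]
tool_rot: [0.841, 0.541, 0.0, 0.0]
wrist_force: [0.2, -0.1, 4.9]
finger_gap: 0.0269
gripper_force: 33.4
```

Contact with the tray floor (4.9 N). Releasing slowly and rising.

Emit:
servo_tool:
  motion:
    - {"x":0,"y":0,"z":0,"turn":0,"jaw":0.4}
    - {"x":0,"y":0,"z":0,"turn":0,"jaw":0.6}
    - {"x":0,"y":0,"z":0,"turn":0,"jaw":0.6}
    - {"x":0,"y":0,"z":0,"turn":0,"jaw":0.6}
    - {"x":0,"y":0,"z":0,"turn":0,"jaw":0.6}

```text
t: 16.12
tool_pos: [0.483, -0.3185, -0.0132]
tool_rot: [0.841, 0.541, 0.0, -0.0]
wrist_force: [-0.9, -0.2, -0.0]
finger_gap: 0.0514
gripper_force: 0.0
```

Emit:
servo_tool:
  motion:
    - {"x":0,"y":0,"z":-0.02,"turn":0,"jaw":0.6}
    - {"x":0,"y":0,"z":-0.035,"turn":0,"jaw":0.6}
    - {"x":0,"y":0,"z":-0.035,"turn":0,"jaw":0.6}
    - {"x":0,"y":0,"z":-0.035,"turn":0,"jaw":0.6}
    - {"x":0,"y":0,"z":0,"turn":0,"jaw":0.6}

```text
t: 16.53
tool_pos: [0.4851, -0.3196, 0.1177]
tool_rot: [0.841, 0.541, 0.002, 0.003]
wrist_force: [0.2, -0.9, 0.2]
finger_gap: 0.0513
gripper_force: 0.0
```

```bash
python3 - <<'E'
from h import *
c=capture("wrist");w=c["color"];c=capture("scene");P=cloud(c);s,R=tool();print(np.round(s["tool_pos"],3),s["finger_gap"])
hsv=cv2.cvtColor(c["color"],cv2.COLOR_RGB2HSV);H,S=hsv[...,0],hsv[...,1];red=((H<8)|(H>172))&(S>90)
for n,x,y,r,lo,hi in(("w",.4835,-.319,.09,.012,.06),("h",.591,.317,.03,.09,.115)):
    Q=P[(np.hypot(P[...,0]-x,P[...,1]-y)<r)&red&(P[...,2]>lo)&(P[...,2]<hi)];print(n,len(Q),rect(Q),np.percentile(Q[:,2],[2,50,98]).round(4))
cv2.imwrite("pics/end.png",np.hstack([cv2.resize(w,(400,300)),cv2.resize(c["color"],(400,300))])[...,::-1])
E
```

```text
[ 0.483 -0.319  0.113] 0.05130739923910585
w 637 (array([ 483.1, -316. ]), array([109.1,  37.4]), 66.2) [0.0139 0.0256 0.0357]
h 104 (array([591.8, 317.6]), array([14.9, 28.6]), 86.1) [0.0913 0.0961 0.0997]
```

View pics/end.png

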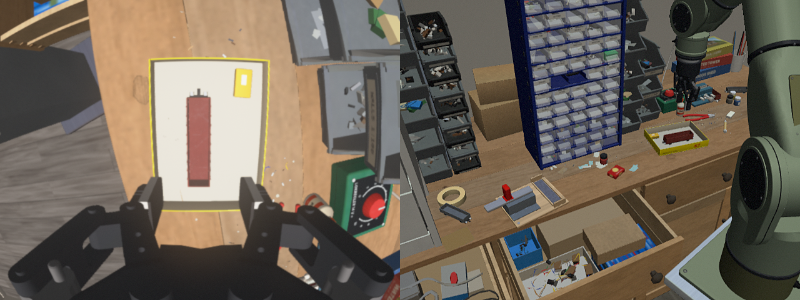

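The wagon stands level in the tray at (200,140) in the left picture, with its top at z=0.036. The amber block is untouched at (243,83). The bolt is open and down, its handle at (505,190) in the right picture and its top at z=0.097. Handing in.

```bash
python3 -c "
from workcell import ctrl
print(ctrl.hand_in())"
```

```text
the job is handed in; nothing more can be done
None
```

I handed the job in at about 16.5 s on the robot's clock: the bolt is fully open and down, and the wagon is standing released on its wheels in the tray; hand-in returned no verdict.

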